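# Load the bottle carrier, leave the jars

## Task

Load the carrier for the cold room: take the three necked bottles (the ones whose cap is narrower than the body) from the bench and stand each upright, right down in the round holder of its own size, the large one in the large holder, the medium one in the medium, the small one in the small. Set the glass down gently, without dropping it or knocking it over. The straight jars with lids as wide as themselves do not belong in the carrier: leave them standing where they are.

Things in the scene. Friction and masses are not known exactly. Their poses are not given: they have to be found in the camera images.
- carrier: Grey tray, fixed on the bench, with a steel bar handle at each short end; 300 x 112 mm (340 over the handles), walls 20 mm high, floor 4 mm thick. Origin: centre of its underside; x along its long side, z up. Three black round holders stand in a row along its x: one at the middle, one 97 mm to either side; which holder stands where changes.
- holder_large: The large holder: black ring fixed on the carrier's floor, outer diameter 94 mm, bore 84 mm (8 mm of room all round the large bottle), 18 mm high, open through to the carrier's floor. Origin: centre of its underside, level with the carrier's floor on which the bottle will stand (4 mm above the bench); z up.
- holder_medium: The medium holder: black ring fixed on the carrier's floor, outer diameter 77 mm, bore 67 mm (8 mm of room all round the medium bottle), 18 mm high, open through to the carrier's floor. Origin: centre of its underside, level with the carrier's floor on which the bottle will stand (4 mm above the bench); z up.
- holder_small: The small holder: black ring fixed on the carrier's floor, outer diameter 60 mm, bore 50 mm (8 mm of room all round the small bottle), 18 mm high, open through to the carrier's floor. Origin: centre of its underside, level with the carrier's floor on which the bottle will stand (4 mm above the bench); z up.
- bottle_large: The large necked bottle: amber glass, round, body 68 mm in diameter up to 65 mm high, then a shoulder that narrows to a neck, and a blue cap only 40 mm in diameter (narrower than the body) from 81 to 105 mm, the top. The cap is fixed on; grip it there. Loose, upright, 0.04 to 0.35 kg. Origin: centre of its underside, on the bench; z up.
- bottle_medium: The medium necked bottle: amber glass, round, body 51 mm in diameter up to 50 mm high, then a shoulder that narrows to a neck, and a blue cap only 34 mm in diameter (narrower than the body) from 66 to 90 mm, the top. The cap is fixed on; grip it there. Loose, upright, 0.04 to 0.35 kg. Origin: centre of its underside, on the bench; z up.
- bottle_small: The small necked bottle: amber glass, round, body 34 mm in diameter up to 35 mm high, then a shoulder that narrows to a neck, and a blue cap only 24 mm in diameter (narrower than the body) from 51 to 75 mm, the top. The cap is fixed on; grip it there. Loose, upright, 0.04 to 0.35 kg. Origin: centre of its underside, on the bench; z up.
- jar_large: Look-alike, large straight jar: amber glass, round, 68 mm in diameter, 105 mm high, no neck: its blue lid (top 19 mm) is as wide as the body, 68 mm. Loose, upright. Origin: centre of its underside, on the bench; z up. Nearby stand low bystanders, up to 45 mm high.
- jar_medium: Look-alike, medium straight jar: amber glass, round, 51 mm in diameter, 90 mm high, no neck: its blue lid (top 19 mm) is as wide as the body, 51 mm. Loose, upright. Origin: centre of its underside, on the bench; z up. Nearby stand low bystanders, up to 45 mm high.
- jar_small: Look-alike, small straight jar: amber glass, round, 34 mm in diameter, 75 mm high, no neck: its blue lid (top 19 mm) is as wide as the body, 34 mm. Loose, upright. Origin: centre of its underside, on the bench; z up. Nearby stand low bystanders, up to 45 mm high.
Not all that is in view belongs to the job. What is shaped like the bottle_large but yellow is not meant.

How it is judged:
At the end, for the whole second after the job is handed in: Each necked bottle stands upright (within 0.12 rad), at rest, inside the holder of its own size: its axis within 11 mm of the holder's and its underside within 5 mm of the carrier's floor. All three jars stand upright within 20 mm of where they started (horizontal distance between bottle_large and holder_large below 0.011 m and z of bottle_large in the frame of holder_large below 0.005 m and angle between each of bottle_large, bottle_medium, bottle_small, jar_large, jar_medium, jar_small's own z axis and vertical below 0.12 rad and linear speed of each of bottle_large, bottle_medium, bottle_small below 0.02 m/s and horizontal distance between bottle_medium and holder_medium below 0.011 m and z of bottle_medium in the frame of holder_medium below 0.005 m and horizontal distance between bottle_small and holder_small below 0.011 m and z of bottle_small in the frame of holder_small below 0.005 m and distance of each of jar_large, jar_medium, jar_small from where it was at the start of the episode below 0.02 m); the robot touches nothing.
It fails at once if a jar is shifted by more than 30 mm or tipped (distance of any of jar_large, jar_medium, jar_small from where it was at the start of the episode above 0.03 m or angle between any of jar_large, jar_medium, jar_small's own z axis and vertical above 0.35 rad).
It fails at once if a bottle is dropped or thrown (over 0.75 m/s, free of the fingers) ((contact force between the fingers and bottle_large below 0.05 N and linear speed of bottle_large above 0.75 m/s) or (contact force between the fingers and bottle_medium below 0.05 N and linear speed of bottle_medium above 0.75 m/s) or (contact force between the fingers and bottle_small below 0.05 N and linear speed of bottle_small above 0.75 m/s)).
It fails at once if a bottle is knocked over (angle between any of bottle_large, bottle_medium, bottle_small's own z axis and vertical above 1 rad).
It also fails if it takes over 86 s, if anything falls off the work surface, if the arm or the gripper's body presses on something with over 40 N, if the wrist force passes 120 N, or if a joint passes its speed limit or range.

## Robot

A 7-joint arm with a two-finger parallel gripper is mounted at the origin on the work surface. World frame = base frame: x ahead of the robot, y to its left, z up, the work surface at z = 0. Lengths are in m, angles in rad, forces in N, time in s.
With the tool pointing down it reaches from about 0.4 to 0.875 m from the base axis. Payload 6.5 kg.
Tool frame: the origin (TCP) lies at the very end of the fingers, on their centre line; the grasp point (between the pads) lies 19 mm behind it; z points along the fingers, y is the line along which they close (so a half turn about z gives the same grasp; the last joint's range is limited). The gripper opens to 88 mm and grips with 3 to 60 N. Pads are 18 mm wide; open, the fingers measure 123 mm over their backs; the gripper's body (75 mm by 187 mm) begins 45 mm behind the grasp point.
Start: joints at [1.081, 0.536, -0.004, 1.538, 0.003, 1.067, -0.071], TCP at [0.267, -0.592, 0.211] pointing down, gripper open.
Joint ranges: [-2.7, 2.7], [-0.37, 2.16], [-1.27, 1.26], [0.24, 2.4], [-1.31, 4.45], [0.19, 1.91], [-2.76, 2.76]. Speed limits (rad/s): [2.39, 2.39, 3.14, 3.14, 3.14, 3.14, 3.14].

## Interface

Orientations are given as a rotation vector (axis times angle).
In Python, from cell import monitor, imaging, bot gives the robot as it stands. The module is installed in compiled form; this text tells all that it offers.
- The arm moves only by the tool step_arm, never from a script. Its argument "rows" is a list of rows, each an object of numbers: "ax", "ay", "az": the turn, a rotation vector about the tool's x, y, z in degrees; "x", "y", "z": the shift along the tool's x, y, z in mm; "claw": the closure in counts, from 0 (fully open) to 255 (shut). A call has exactly 10 rows; each row shifts and turns the commanded pose from where the row before left it, along the tool's axes as they then stand; what a row does not reach is not made up. A row lasts 1/12 s, in which the tool goes at most 41.7 mm and 7.16 degrees, less where a joint would pass 70% of its speed; a pose out of reach is approached as far as the arm can. A call is refused whole if a number of a shift passes 41.7 or a number of a turn 7.16, either way. A call with a gripper value outside its range is refused whole. The fingers move at their own pace and stop on an object; "newtons" is the grip in N (left out, the last holds). Time passes only in rows, so rows that do not move let the fingers close, or fill a call up. It gives the time, the measured TCP pose, the force, the opening and the grip force at its end, in the units of the state.
- monitor.get_state(): the state, without advancing time (a new reading comes with each control period).
- imaging.snapshot(name): name is "side" or "top" or "wrist"; returns (picture, depth): 420x560x3 uint8, red, green, blue; 420x560 float32, m along the optical axis (not along the pixel's ray), 0 where there is no reading.
- imaging.get_calibration(name): a dict with "fov_y" (degrees; the focal length in pixels is half the picture's height over the tangent of half this angle, whatever the lens; pixels are square), "cx", "cy" (the principal point, pixels), "world_from_camera" (4x4, takes a point from camera to world coordinates). Camera axes: x right, y down, z forward; pixel columns grow to the right and rows downward; lengths in m; the calibration is good to about 2 mm. A picture is of the moment at which its call begins: read the wrist's pose just before it. get_calibration takes no time and is no camera call; for the wrist camera it gives the pose at the moment of the call.
- bot.hand_in(): hands the job in; it is judged then, once.
Trained networks look in the newest picture that a camera, given by its name, has taken for a name from the list of things; names that differ only in an ending like _2 or _b are one class to them, and where a whole thing is asked for, a point or a joint stands for the part that bears it (a point fixed in the world has none). Each returns a list of dicts, best first, with "score" (0 to 1); they miss things now and then, are a little off and sometimes report something else, mostly with a low value. They report only what shows in the picture. A call takes as long as a camera call. They do not tell look-alikes from the thing itself.
- imaging.masks_of(camera, thing): "mask" (420x560 bool, what is visible of it) and "rect" ([centre column, centre row, width, height] in pixels, round what is visible of it).
- imaging.mark_of(camera, thing): "location" ([row, column] in pixels: a listed point, or the origin of a listed thing).
The state is a dict: "t": time; "joint_positions": joint angles; "qd": joint speeds; "joint_efforts": joint torques, N m; "position": TCP position; "ee_rot": TCP orientation; "contact_force": force on the tool from outside, world axes, zero at the start; "wrist_torque": the same for the moment, N m; "grip_width": opening from 0.0 (shut) to 1.0 (fully open); "finger_force": force on a finger pad.
Only numpy, scipy, OpenCV 4.12 (cv2) and the standard library are available. Lean on these libraries where they do the work, as an engineer would, in place of code of your own. Each camera call takes 0.05 s, during which the arm holds its last target. There are 200 camera calls.

## Working session

There is one attempt and no reset: what is moved stays moved. The work goes in short steps, Python scripts to look and compute and a tool call to move; the robot and the scene stay as the last step left them, time stands still between calls to the robot, and variables do not carry over. Pictures are saved under pics/ and viewed, at most 14 in all, crops included, and the job is handed in when it is done.

Besides the shell and the picture viewer there is one more tool, called in YAML: its name, and indented under it one key for each argument. step_arm: Moves the arm, as the interface text tells. Its arguments: {"type":"object","properties":{"rows":{"type":"array","items":{"type":"object","properties":{"ax":{"type":"number"},"ay":{"type":"number"},"az":{"type":"number"},"x":{"type":"number"},"y":{"type":"number"},"z":{"type":"number"},"claw":{"type":"number"}}}},"newtons":{"type":"number"}},"required":["rows"]}

```bash
mkdir -p pics; cat > h.py <<'E'
import numpy as np, cv2
from cell import monitor, imaging, bot
def cal(n):
    c=imaging.get_calibration(n); f=210/np.tan(np.radians(c["fov_y"])/2)
    return f,c["cx"],c["cy"],np.array(c["world_from_camera"])
def cloud(n,d):
    f,cx,cy,T=cal(n); v,u=np.mgrid[:420,:560]
    P=np.stack([(u-cx)/f*d,(v-cy)/f*d,d],-1)
    return P@T[:3,:3].T+T[:3,3]
def save(n,im): cv2.imwrite("pics/"+n+".png",im[...,::-1])
E
python3 - <<'E'
from h import *
s=monitor.get_state(); print(s)
a,d=imaging.snapshot("top"); b,d2=imaging.snapshot("side")
save("top0",a);save("side0",b)
np.savez("s0.npz",a=a,d=d,b=b,d2=d2)
for n in("top","side"): print(cal(n))
for t in["carrier","holder_large","holder_medium","holder_small","bottle_large","bottle_medium","bottle_small","jar_large","jar_medium","jar_small"]:
    print(t,[(round(float(m["score"]),2),np.round(m["rect"]).astype(int).tolist()) for m in imaging.masks_of("top",t)])
E
```

```text
{'t': 0.0, 'joint_positions': array([ 1.08082806,  0.53717032, -0.00443948,  1.53884823,  0.00258958,
        1.06731623, -0.0711809 ]), 'qd': array([-0.00086267,  0.00075632, -0.00108291, -0.00168382,  0.00089404,
       -0.00063328,  0.00048737]), 'joint_efforts': array([-7.02010148e-04, -5.70981574e+01,  9.90172438e-01, -2.51600862e+01,
       -5.63238712e-02,  1.78585685e-02,  1.55891967e-04]), 'position': array([ 0.26699196, -0.59190964,  0.21044613]), 'ee_rot': array([-3.06967516e+00, -6.60466128e-01,  7.52985613e-04]), 'contact_force': array([-0.02032466, -0.37028545, -0.67239202]), 'wrist_torque': array([ 1.13062170e-05, -1.24600753e-02,  3.33824860e-02]), 'finger_force': 0.0, 'grip_width': 0.9979368411397349}
(np.float64(416.41424878075424), 285.0268803775101, 205.92769774634783, array([[ 0.01169182, -0.99566797,  0.092242  ,  0.44762963],
       [-0.99989844, -0.01239342, -0.00703693,  0.05698633],
       [ 0.00814964, -0.09215035, -0.99571175,  0.97764361],
       [ 0.        ,  0.        ,  0.        ,  1.        ]]))
(np.float64(396.9053512170016), 281.07784182147947, 211.5908493948259, array([[-0.71727875, -0.36632608,  0.5927195 ,  0.02733394],
       [-0.69678247,  0.3799299 , -0.60839745,  0.56973914],
       [-0.00232001, -0.84938712, -0.52776524,  0.470482  ],
       [ 0.        ,  0.        ,  0.        ,  1.        ]]))
carrier [(0.78, [391, 209, 64, 148])]
holder_large [(0.68, [397, 165, 43, 42]), (0.65, [307, 251, 17, 14]), (0.52, [255, 148, 33, 33])]
holder_medium [(0.68, [387, 250, 33, 33])]
holder_small [(0.75, [390, 208, 24, 21])]
bottle_large [(0.9, [257, 145, 32, 34])]
bottle_medium [(0.68, [312, 149, 23, 26])]
bottle_small [(0.62, [140, 241, 26, 13])]
jar_large [(0.61, [257, 246, 33, 27])]
jar_medium [(0.81, [199, 248, 32, 25])]
jar_small [(0.52, [306, 250, 18, 11])]
```

```bash
python3 - <<'E'
from h import *
z=np.load("s0.npz")
save("topc",cv2.resize(z["a"][100:310,100:460],(800,467),interpolation=cv2.INTER_CUBIC))
E
```

```text
(no output)
```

View pics/topc.png

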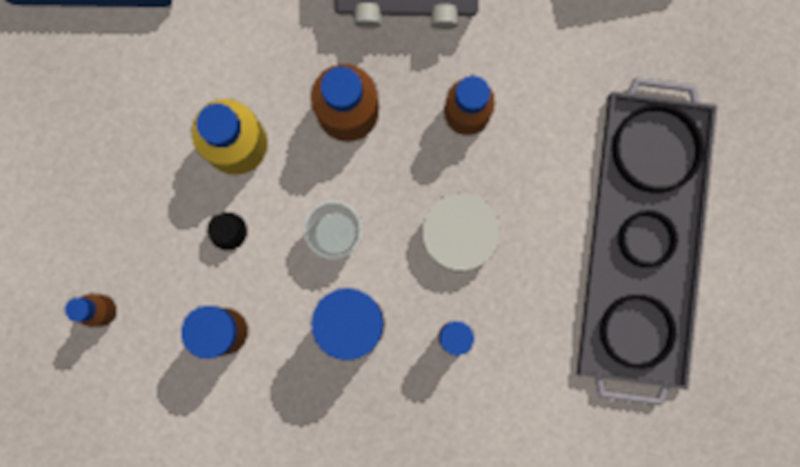

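View pics/side0.png

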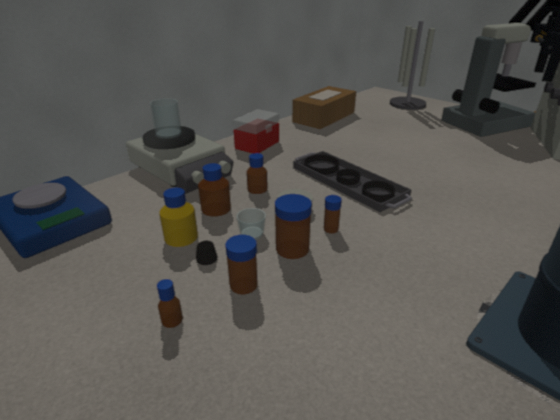

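```bash
cat > m.py <<'E'
from h import *
def topz(n,uv,z):
    f,cx,cy,T=cal(n); r=T[:3,:3]@np.array([(uv[0]-cx)/f,(uv[1]-cy)/f,1]); return T[:3,3]+r*(z-T[2,3])/r[2]
E
python3 - <<'E'
from m import *
z=np.load("s0.npz");a=z["a"];P=cloud("top",z["d"])
hsv=cv2.cvtColor(a,cv2.COLOR_RGB2HSV)
m=cv2.inRange(hsv,(105,120,70),(125,255,255))
n,l,st,c=cv2.connectedComponentsWithStats(m)
for i in range(1,n):
    if st[i,4]>40 and st[i,1]>110: 
        q=P[l==i]; zt=np.percentile(q[:,2],90); k=(l==i)&(P[...,2]>zt-.008)
        print(c[i].round(),st[i,4],"ztop",zt.round(3),"top centre",P[k].mean(0).round(4), "ext",np.ptp(P[k][:,:2],axis=0).round(3))
# things higher than 20mm elsewhere: yellow, glasses, equipment
for nm,(u,v) in dict(black=(202,204),glass=(249,203),disc=(307,204)).items(): print(nm,P[v,u].round(3))
print("equip",np.nanpercentile(P[100:107,250:315].reshape(-1,3),[5,50,98],axis=0).round(3))
# holders
c=imaging.masks_of
imaging.snapshot("top")
for t in["holder_large","holder_medium","holder_small"]:
    mk=c("top",t)[0]["mask"]; 
    k=mk&(P[...,2]>.015)&(P[...,2]<.032)&(z["d"]>0); q=P[k]
    (ctr,r)=cv2.minEnclosingCircle(q[:,:2].astype(np.float32)); print(t,"circle",np.round(ctr,4),round(r,4),k.sum())
    r=c("top",t)[0]["rect"]; print("  rect",topz("top",r[:2],.018).round(4))
mk=c("top","carrier")[0]["mask"]; q=P[mk]
(ce,wh,an)=cv2.minAreaRect((q[:,:2]*1000).astype(np.float32)); print("carrier",ce,wh,an)
E
```

```text
[253. 139.] 262 ztop 0.107 top centre [0.6706 0.1198 0.1085] ext [0.243 0.081]
[312. 142.] 179 ztop 0.092 top centre [ 0.669  -0.0067  0.1008] ext [0.241 0.078]
[198. 156.] 263 ztop 0.107 top centre [0.6334 0.2373 0.1086] ext [0.205 0.199]
[256. 245.] 789 ztop 0.107 top centre [0.4454 0.1105 0.1065] ext [0.065 0.085]
[135. 239.] 100 ztop 0.077 top centre [0.4566 0.3731 0.075 ] ext [0.019 0.023]
[193. 249.] 446 ztop 0.092 top centre [0.4362 0.2429 0.0923] ext [0.047 0.211]
[305. 252.] 174 ztop 0.077 top centre [0.4329 0.0064 0.0808] ext [0.031 0.066]
black [0.537 0.239 0.034]
glass [0.544 0.135 0.005]
disc [0.54  0.    0.032]
equip [[ 0.764 -0.007  0.04 ]
 [ 0.771  0.06   0.049]
 [ 0.78   0.133  0.056]]
holder_large circle [ 0.6334 -0.2085] 0.0466 158
  rect [ 0.6348 -0.2082  0.018 ]
holder_medium circle [ 0.4427 -0.186 ] 0.0387 161
  rect [ 0.441  -0.1854  0.018 ]
holder_small circle [ 0.5355 -0.1955] 0.0287 21
  rect [ 0.5322 -0.1943  0.018 ]
carrier (558.7080078125, -139.49386596679688) (297.7554931640625, 339.2831726074219) 70.75151062011719
```

```bash
cat >> m.py <<'E'
from scipy.spatial.transform import Rotation as Ro
def go(target,yaw=None,pos=None,R=None,sp=40.):
    """print tool-frame shift (mm) & az(deg) to go to target from pos"""
    s=monitor.get_state(); p=s["position"] if pos is None else np.array(pos); R=Ro.from_rotvec(s["ee_rot"]) if R is None else R
    M=R.as_matrix(); d=M.T@(np.array(target)-p)*1000
    cur=np.degrees(np.arctan2(M[1,0],M[0,0]))
    print("pos",p.round(4),"yaw",cur.round(2),"tilt",np.degrees(np.arccos(-M[2,2])).round(2),"shift mm",d.round(1),"rows@40",(np.linalg.norm(d)/sp).round(2), "" if yaw is None else ("az %.2f"%(cur-yaw)))
E
python3 - <<'E'
from m import *
a=np.load("s0.npz")["a"]
hsv=cv2.cvtColor(a,cv2.COLOR_RGB2HSV)
m=cv2.inRange(hsv,(105,120,70),(125,255,255))
n,l,st,c=cv2.connectedComponentsWithStats(m)
for nm,h,(u,v) in [("L",.105,(253,139)),("M",.09,(312,142)),("S",.075,(135,239)),("Y",.105,(198,156)),("jL",.105,(256,245)),("jM",.09,(193,249)),("jS",.075,(305,252))]:
    k=(l==l[v,u]); (ce,r)=cv2.minEnclosingCircle(np.argwhere(k)[:,::-1].astype(np.float32)); print(nm,topz("top",ce,h).round(4),topz("top",c[l[v,u]],h).round(4))
go((.55,-.1,.21)); go((.457,.373,.21),pos=(.55,-.1,.21))
E
```

```text
L [0.6713 0.1202 0.105 ] [0.671  0.1203 0.105 ]
M [ 0.6712 -0.0065  0.09  ] [ 0.671  -0.0067  0.09  ]
S [0.4557 0.3712 0.075 ] [0.4567 0.372  0.075 ]
Y [0.6342 0.2366 0.105 ] [0.6337 0.2377 0.105 ]
jL [0.4451 0.1108 0.105 ] [0.445  0.1107 0.105 ]
jM [0.4353 0.243  0.09  ] [0.4359 0.2434 0.09  ]
jS [0.4325 0.0066 0.075 ] [0.4327 0.0064 0.075 ]
pos [ 0.2673 -0.5925  0.2113] yaw 24.28 tilt 0.0 shift mm [ 460.2 -332.6    1.3] rows@40 14.2 
pos [ 0.55 -0.1   0.21] yaw 24.28 tilt 0.0 shift mm [ 109.8 -469.4   -0. ] rows@40 12.05
```

step_arm:
  rows:
    - {"x":32.9,"y":-23.8}
    - {"x":32.9,"y":-23.8}
    - {"x":32.9,"y":-23.8}
    - {"x":32.9,"y":-23.8}
    - {"x":32.9,"y":-23.8}
    - {"x":32.9,"y":-23.8}
    - {"x":32.9,"y":-23.8}
    - {"x":32.9,"y":-23.8}
    - {"x":32.9,"y":-23.8}
    - {"x":32.9,"y":-23.8}

```text
schema error: expected keys ax, ay, az, x, y, z, claw
```

step_arm:
  rows:
    - {"x":32.9,"y":-23.8}
    - {"x":32.9,"y":-23.8}
    - {"x":32.9,"y":-23.8}
    - {"x":32.9,"y":-23.8}
    - {"x":9.2,"y":-39.1}
    - {"x":9.2,"y":-39.1}
    - {"x":9.2,"y":-39.1}
    - {"x":9.2,"y":-39.1}
    - {"x":9.2,"y":-39.1}
    - {"x":9.2,"y":-39.1}

```text
schema error: expected keys ax, ay, az, x, y, z, claw
```

step_arm:
  rows:
    - {"x":9.2,"y":-39.1}
    - {"x":9.2,"y":-39.1}
    - {"x":9.2,"y":-39.1}
    - {"x":9.2,"y":-39.1}
    - {"x":9.2,"y":-39.1}
    - {"x":9.2,"y":-39.1}
    - {}
    - {}
    - {}
    - {}

```text
schema error: expected keys ax, ay, az, x, y, z, claw
```

```bash
python3 - <<'E'
from m import *
s=monitor.get_state(); print(s["t"],s["joint_positions"].round(2),s["contact_force"].round(1))
T=cal("wrist"); a,d=imaging.snapshot("wrist"); save("w1",a); np.savez("w1.npz",a=a,d=d)
print(T)
go((.457,.372,.044))
E
```

```text
1.0 [ 1.08  0.54 -0.    1.54  0.    1.07 -0.07] [ 0.3  0.5 -0.2]
(np.float64(308.95748337885107), 278.80587766499866, 215.59740965334015, array([[ 0.41134887, -0.86923011, -0.27428292,  0.33821933],
       [-0.91147723, -0.39189536, -0.12500918, -0.55883212],
       [ 0.00117154,  0.30142502, -0.95348916,  0.38534111],
       [ 0.        ,  0.        ,  0.        ,  1.        ]]))
pos [ 0.2673 -0.5925  0.2113] yaw 24.28 tilt 0.0 shift mm [ 569.6 -801.1  167.3] rows@40 24.93
```

View pics/w1.png

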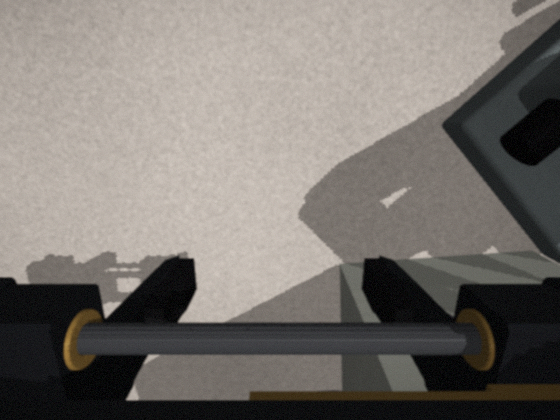

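step_arm:
  rows:
    - {"ax":0,"ay":0,"az":0,"x":32.9,"y":-23.8,"z":0,"claw":0}
    - {"ax":0,"ay":0,"az":0,"x":32.9,"y":-23.8,"z":0,"claw":0}
    - {"ax":0,"ay":0,"az":0,"x":32.9,"y":-23.8,"z":0,"claw":0}
    - {"ax":0,"ay":0,"az":0,"x":32.9,"y":-23.8,"z":0,"claw":0}
    - {"ax":0,"ay":0,"az":0,"x":32.9,"y":-23.8,"z":0,"claw":0}
    - {"ax":0,"ay":0,"az":0,"x":32.9,"y":-23.8,"z":0,"claw":0}
    - {"ax":0,"ay":0,"az":0,"x":32.9,"y":-23.8,"z":0,"claw":0}
    - {"ax":0,"ay":0,"az":0,"x":32.9,"y":-23.8,"z":0,"claw":0}
    - {"ax":0,"ay":0,"az":0,"x":32.9,"y":-23.8,"z":0,"claw":0}
    - {"ax":0,"ay":0,"az":0,"x":32.9,"y":-23.8,"z":0,"claw":0}

```text
t: 1.88
position: [0.47, -0.2385, 0.2117]
ee_rot: [3.071, 0.66, 0.001]
contact_force: [-0.5, -0.3, 0.3]
grip_width: 1.002
finger_force: 0.0
```

step_arm:
  rows:
    - {"ax":0,"ay":0,"az":0,"x":32.9,"y":-23.8,"z":0,"claw":0}
    - {"ax":0,"ay":0,"az":0,"x":32.9,"y":-23.8,"z":0,"claw":0}
    - {"ax":0,"ay":0,"az":0,"x":32.9,"y":-23.8,"z":0,"claw":0}
    - {"ax":0,"ay":0,"az":0,"x":32.9,"y":-23.8,"z":0,"claw":0}
    - {"ax":0,"ay":0,"az":0,"x":9.2,"y":-39.1,"z":0,"claw":0}
    - {"ax":0,"ay":0,"az":0,"x":9.2,"y":-39.1,"z":0,"claw":0}
    - {"ax":0,"ay":0,"az":0,"x":9.2,"y":-39.1,"z":0,"claw":0}
    - {"ax":0,"ay":0,"az":0,"x":9.2,"y":-39.1,"z":0,"claw":0}
    - {"ax":0,"ay":0,"az":0,"x":9.2,"y":-39.1,"z":0,"claw":0}
    - {"ax":0,"ay":0,"az":0,"x":9.2,"y":-39.1,"z":0,"claw":0}

```text
t: 2.72
position: [0.5034, 0.1389, 0.2116]
ee_rot: [3.071, 0.66, 0.001]
contact_force: [1.1, 0.8, 0.5]
grip_width: 1.0
finger_force: 0.0
```

step_arm:
  rows:
    - {"ax":0,"ay":0,"az":0,"x":9.2,"y":-39.1,"z":0,"claw":0}
    - {"ax":0,"ay":0,"az":0,"x":9.2,"y":-39.1,"z":0,"claw":0}
    - {"ax":0,"ay":0,"az":0,"x":9.2,"y":-39.1,"z":0,"claw":0}
    - {"ax":0,"ay":0,"az":0,"x":9.2,"y":-39.1,"z":0,"claw":0}
    - {"ax":0,"ay":0,"az":0,"x":9.2,"y":-39.1,"z":0,"claw":0}
    - {"ax":0,"ay":0,"az":0,"x":9.2,"y":-39.1,"z":0,"claw":0}
    - {"ax":0,"ay":0,"az":0,"x":0,"y":0,"z":0,"claw":0}
    - {"ax":0,"ay":0,"az":0,"x":0,"y":0,"z":0,"claw":0}
    - {"ax":0,"ay":0,"az":0,"x":0,"y":0,"z":0,"claw":0}
    - {"ax":0,"ay":0,"az":0,"x":0,"y":0,"z":0,"claw":0}

```text
t: 3.55
position: [0.4587, 0.3719, 0.2112]
ee_rot: [3.071, 0.657, -0.0]
contact_force: [0.7, 0.7, 0.0]
grip_width: 0.999
finger_force: 0.0
```

```bash
cat >> m.py <<'E'
def wcap(name,ztop,near,show=True):
    s=monitor.get_state(); print("t",s["t"].__round__(2),"q",s["joint_positions"].round(2),"F",s["contact_force"].round(1),"w",round(s["grip_width"],3),"ff",s["finger_force"])
    a,d=imaging.snapshot("wrist"); save(name,a); P=cloud("wrist",d)
    hsv=cv2.cvtColor(a,cv2.COLOR_RGB2HSV); m=cv2.inRange(hsv,(105,120,60),(125,255,255))
    n,l,st,c=cv2.connectedComponentsWithStats(m)
    for i in range(1,n):
        if st[i,4]<80: continue
        k=(l==i)&(abs(P[...,2]-ztop)<.006)
        if k.sum()<40: continue
        (ce,r)=cv2.minEnclosingCircle((P[k][:,:2]*1000).astype(np.float32))
        if np.hypot(ce[0]-near[0]*1000,ce[1]-near[1]*1000)<60: print("cap px",c[i].round(),"world",np.round(ce,1),"r",round(r,1),"z",np.median(P[k][:,2]).round(4),"med",np.median(P[k][:,:2],axis=0).round(4))
E
python3 - <<'E'
from m import *
wcap("w2",.075,(.457,.372)); go((.457,.372,.044))
E
```

```text
t 3.55 q [-0.49  0.46 -0.37  1.68  0.19  1.03 -2.06] F [0.7 0.7 0. ] w 0.999 ff 0.0
cap px [274. 196.] world [456.6 377.5] r 11.6 z 0.0756 med [0.4572 0.3775]
pos [0.4588 0.3718 0.2113] yaw 24.13 tilt 0.06 shift mm [ -1.5  -1.  167.3] rows@40 4.18
```

View pics/w2.png

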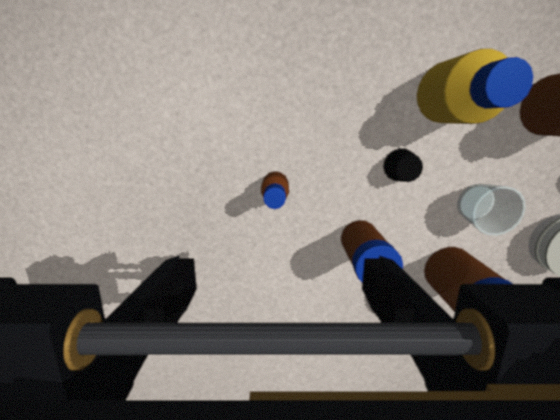

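step_arm:
  rows:
    - {"ax":0,"ay":0,"az":0,"x":0,"y":-4.6,"z":40,"claw":0}
    - {"ax":0,"ay":0,"az":0,"x":0,"y":0,"z":40,"claw":0}
    - {"ax":0,"ay":0,"az":0,"x":0,"y":0,"z":40,"claw":0}
    - {"ax":0,"ay":0,"az":0,"x":0,"y":0,"z":30,"claw":0}
    - {"ax":0,"ay":0,"az":0,"x":0,"y":0,"z":14,"claw":0}
    - {"ax":0,"ay":0,"az":0,"x":0,"y":0,"z":0,"claw":0}
    - {"ax":0,"ay":0,"az":0,"x":0,"y":0,"z":0,"claw":100}
    - {"ax":0,"ay":0,"az":0,"x":0,"y":0,"z":0,"claw":140}
    - {"ax":0,"ay":0,"az":0,"x":0,"y":0,"z":0,"claw":165}
    - {"ax":0,"ay":0,"az":0,"x":0,"y":0,"z":0,"claw":180}
  newtons: 20

```text
t: 4.43
position: [0.457, 0.3788, 0.0492]
ee_rot: [-3.07, -0.66, -0.004]
contact_force: [0.2, 0.5, -0.3]
grip_width: 0.721
finger_force: 0.0
```

step_arm:
  rows:
    - {"ax":0,"ay":0,"az":0,"x":0,"y":0,"z":0,"claw":200}
    - {"ax":0,"ay":0,"az":0,"x":0,"y":0,"z":0,"claw":255}
    - {"ax":0,"ay":0,"az":0,"x":0,"y":0,"z":0,"claw":255}
    - {"ax":0,"ay":0,"az":0,"x":0,"y":0,"z":0,"claw":255}
    - {"ax":0,"ay":0,"az":0,"x":0,"y":0,"z":-5,"claw":255}
    - {"ax":0,"ay":0,"az":0,"x":0,"y":0,"z":-15,"claw":255}
    - {"ax":0,"ay":0,"az":0,"x":0,"y":0,"z":-30,"claw":255}
    - {"ax":0,"ay":0,"az":0,"x":0,"y":0,"z":-30,"claw":255}
    - {"ax":0,"ay":0,"az":0,"x":0,"y":0,"z":-30,"claw":255}
    - {"ax":0,"ay":0,"az":0,"x":0,"y":0,"z":-20,"claw":255}

```text
t: 5.27
position: [0.4565, 0.3788, 0.1806]
ee_rot: [-3.07, -0.661, -0.004]
contact_force: [0.6, 0.5, 0.1]
grip_width: -0.001
finger_force: 0.0
```

```bash
python3 - <<'E'
from m import *
s=monitor.get_state(); print(s["t"],s["position"],s["contact_force"].round(1),s["grip_width"]*88,s["finger_force"],s["joint_positions"].round(2))
a,_=imaging.snapshot("side"); save("s3",a[150:420,100:440])
go((.538,-.196,.18),yaw=-6.7)
R=Ro.from_rotvec(s["ee_rot"]); go((.538,-.196,.18),R=R*Ro.from_euler("z",30.8,degrees=True))
go((.538,-.196,.18))
E
```

```text
5.2667 [0.45651481 0.37878449 0.18060038] [0.6 0.5 0.1] -0.05715681189717509 0.0 [-0.5   0.5  -0.36  1.71  0.21  0.97 -2.09]
pos [0.4581 0.3803 0.1839] yaw 24.28 tilt 0.47 shift mm [-164.1  558.2    1.2] rows@40 14.54 az 30.98
pos [0.4581 0.3803 0.1839] yaw -6.51 tilt 0.18 shift mm [144.7 563.5   2.8] rows@40 14.54 
pos [0.4581 0.3803 0.1839] yaw 24.28 tilt 0.47 shift mm [-164.1  558.2    1.2] rows@40 14.54
```

View pics/s3.png

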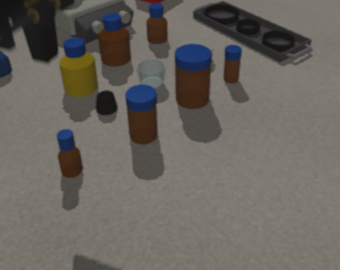

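step_arm:
  rows:
    - {"ax":0,"ay":0,"az":0,"x":0,"y":0,"z":0,"claw":90}
    - {"ax":0,"ay":0,"az":0,"x":0,"y":0,"z":0,"claw":90}
    - {"ax":0,"ay":0,"az":0,"x":0,"y":0,"z":0,"claw":90}
    - {"ax":0,"ay":0,"az":0,"x":0,"y":0,"z":0,"claw":90}
    - {"ax":0,"ay":0,"az":0,"x":0,"y":0,"z":0,"claw":90}
    - {"ax":0,"ay":0,"az":0,"x":0,"y":0,"z":0,"claw":90}
    - {"ax":0,"ay":0,"az":0,"x":0,"y":0,"z":0,"claw":90}
    - {"ax":0,"ay":0,"az":0,"x":0,"y":0,"z":0,"claw":90}
    - {"ax":0,"ay":0,"az":0,"x":0,"y":0,"z":0,"claw":90}
    - {"ax":0,"ay":0,"az":0,"x":0,"y":0,"z":0,"claw":90}

```text
t: 6.15
position: [0.4559, 0.3779, 0.1773]
ee_rot: [3.071, 0.661, -0.0]
contact_force: [0.4, 0.9, -1.4]
grip_width: 0.645
finger_force: 0.0
```

```bash
python3 - <<'E'
from m import *
for i in range(2): wcap("w4",.075,(.457,.372))
go((.457,.376,.048))
E
```

```text
t 6.15 q [-0.5   0.5  -0.36  1.71  0.21  0.96 -2.09] F [ 0.4  0.9 -1.4] w 0.645 ff 0.0
cap px [281. 204.] world [456.3 377.5] r 11.6 z 0.0755 med [0.4571 0.3777]
t 6.2 q [-0.5   0.5  -0.36  1.71  0.21  0.96 -2.09] F [ 0.3  0.3 -0.8] w 0.649 ff 0.0
cap px [281. 204.] world [456.3 377.4] r 11.5 z 0.0756 med [0.4572 0.3778]
pos [0.4559 0.3779 0.1773] yaw 24.28 tilt 0.0 shift mm [  0.2   2.2 129.3] rows@40 3.23
```

step_arm:
  rows:
    - {"ax":0,"ay":0,"az":0,"x":0.7,"y":0.5,"z":40,"claw":90}
    - {"ax":0,"ay":0,"az":0,"x":0,"y":0,"z":40,"claw":90}
    - {"ax":0,"ay":0,"az":0,"x":0,"y":0,"z":30,"claw":90}
    - {"ax":0,"ay":0,"az":0,"x":0,"y":0,"z":19,"claw":90}
    - {"ax":0,"ay":0,"az":0,"x":0,"y":0,"z":0,"claw":90}
    - {"ax":0,"ay":0,"az":0,"x":0,"y":0,"z":0,"claw":140}
    - {"ax":0,"ay":0,"az":0,"x":0,"y":0,"z":0,"claw":255}
    - {"ax":0,"ay":0,"az":0,"x":0,"y":0,"z":0,"claw":255}
    - {"ax":0,"ay":0,"az":0,"x":0,"y":0,"z":0,"claw":255}
    - {"ax":0,"ay":0,"az":0,"x":0,"y":0,"z":0,"claw":255}
  newtons: 20

```text
t: 7.08
position: [0.4574, 0.3783, 0.0496]
ee_rot: [-3.07, -0.66, -0.003]
contact_force: [0.4, -0.9, -0.9]
grip_width: 0.294
finger_force: 0.0
```

step_arm:
  rows:
    - {"ax":0,"ay":0,"az":0,"x":0,"y":0,"z":0,"claw":255}
    - {"ax":0,"ay":0,"az":0,"x":0,"y":0,"z":0,"claw":255}
    - {"ax":0,"ay":0,"az":0,"x":0,"y":0,"z":0,"claw":255}
    - {"ax":0,"ay":0,"az":0,"x":0,"y":0,"z":0,"claw":255}
    - {"ax":0,"ay":0,"az":0,"x":0,"y":0,"z":0,"claw":255}
    - {"ax":0,"ay":0,"az":0,"x":0,"y":0,"z":0,"claw":255}
    - {"ax":0,"ay":0,"az":0,"x":0,"y":0,"z":0,"claw":255}
    - {"ax":0,"ay":0,"az":0,"x":0,"y":0,"z":0,"claw":255}
    - {"ax":0,"ay":0,"az":0,"x":0,"y":0,"z":0,"claw":255}
    - {"ax":0,"ay":0,"az":0,"x":0,"y":0,"z":0,"claw":255}

```text
t: 7.92
position: [0.4567, 0.3777, 0.0483]
ee_rot: [3.071, 0.661, -0.0]
contact_force: [-0.5, 0.1, -0.1]
grip_width: 0.007
finger_force: 0.0
```

```bash
python3 - <<'E'
from m import *
a,_=imaging.snapshot("side"); b,_=imaging.snapshot("wrist")
c=cv2.resize(a[170:380,90:310],(400,382)); d=cv2.resize(b[90:390,80:480],(400,300))
save("x5",np.hstack([c,np.vstack([d,np.zeros((82,400,3),np.uint8)])]))
wcap("w6",.075,(.457,.372))
E
```

```text
t 8.02 q [-0.54  0.68 -0.31  1.78  0.29  0.73 -2.15] F [-0.   0.3 -0.5] w 0.005 ff 0.0
cap px [282. 250.] world [465.7 381.2] r 8.5 z 0.0737 med [0.466  0.3822]
```

View pics/x5.png

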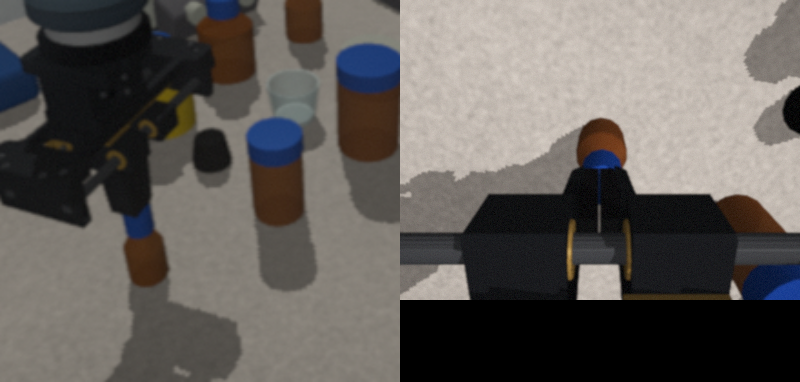

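```bash
python3 - <<'E'
from m import *
s=monitor.get_state(); R=Ro.from_rotvec(s["ee_rot"]).as_matrix(); p=s["position"]; print(p)
for n in("wrist","side"):
    a,d=imaging.snapshot(n); P=cloud(n,d); Q=(P-p)@R*1000
    print(n)
    if n=="wrist":
        for v in range(225,330,7): print(v,[ (Q[v,u].round(0).astype(int).tolist(),P[v,u,2].round(3)) for u in(262,280,298)])
    else:
        k=(d>0)&(abs(Q[...,0])<40)&(abs(Q[...,1])<40)&(Q[...,2]<45)&(Q[...,2]>-60)
        dark=(a.max(-1)<45)&k
        print("dark lowest z",np.sort(P[dark][:,2])[:400:40].round(3)); i=P[...,2]; q=Q[dark&(i<np.percentile(i[dark],10))]; print(np.median(q,axis=0).round(1))
        bl=k&(cv2.inRange(cv2.cvtColor(a,cv2.COLOR_RGB2HSV),(105,120,40),(125,255,255))>0)
        print("blue",bl.sum(),np.percentile(P[bl],[5,50,95],axis=0).round(3),np.median(Q[bl],axis=0))
E
```

```text
[0.45672283 0.37774242 0.04828203]
wrist
225 [([10, -13, 23], np.float64(0.025)), ([14, -1, 9], np.float64(0.039)), ([11, 11, 19], np.float64(0.03))]
232 [([9, -12, 12], np.float64(0.036)), ([11, -1, 6], np.float64(0.042)), ([10, 11, 9], np.float64(0.039))]
239 [([5, -12, 8], np.float64(0.04)), ([10, -1, -5], np.float64(0.053)), ([6, 11, 6], np.float64(0.043))]
246 [([2, -12, 6], np.float64(0.043)), ([10, -1, -14], np.float64(0.062)), ([2, 11, 4], np.float64(0.045))]
253 [([-3, -12, 4], np.float64(0.044)), ([10, -1, -24], np.float64(0.073)), ([5, 10, -13], np.float64(0.061))]
260 [([11, -10, -34], np.float64(0.082)), ([10, -1, -32], np.float64(0.08)), ([11, 8, -33], np.float64(0.082))]
267 [([11, -9, -42], np.float64(0.09)), ([9, -1, -38], np.float64(0.087)), ([11, 8, -42], np.float64(0.09))]
274 [([10, -9, -46], np.float64(0.094)), ([9, -1, -46], np.float64(0.094)), ([11, 7, -48], np.float64(0.096))]
281 [([9, -9, -52], np.float64(0.1)), ([7, -1, -48], np.float64(0.097)), ([9, 7, -52], np.float64(0.1))]
288 [([10, -9, -58], np.float64(0.106)), ([4, -1, -48], np.float64(0.097)), ([9, 7, -58], np.float64(0.106))]
295 [([9, -8, -63], np.float64(0.111)), ([0, -1, -49], np.float64(0.097)), ([9, 6, -63], np.float64(0.111))]
302 [([10, -8, -69], np.float64(0.117)), ([10, -1, -69], np.float64(0.117)), ([10, 6, -69], np.float64(0.118))]
309 [([9, -8, -73], np.float64(0.121)), ([9, -1, -73], np.float64(0.121)), ([10, 6, -74], np.float64(0.123))]
316 [([7, -8, -73], np.float64(0.122)), ([6, -1, -72], np.float64(0.121)), ([6, 6, -73], np.float64(0.121))]
323 [([28, -6, -106], np.float64(0.154)), ([27, -1, -105], np.float64(0.154)), ([27, 4, -105], np.float64(0.153))]
side
dark lowest z [0.077 0.083 0.087 0.09  0.094 0.097 0.1   0.103 0.106]
[-10.1  -2.5 -32.5]
blue 182 [[0.443 0.371 0.055]
 [0.445 0.38  0.066]
 [0.453 0.387 0.076]] [-10.31620227  -7.17380724 -18.04809951]
```

step_arm:
  rows:
    - {"ax":0,"ay":0,"az":0,"x":0,"y":0,"z":0,"claw":100}
    - {"ax":0,"ay":0,"az":0,"x":0,"y":0,"z":0,"claw":100}
    - {"ax":0,"ay":0,"az":0,"x":0,"y":0,"z":0,"claw":100}
    - {"ax":0,"ay":0,"az":0,"x":0,"y":0,"z":0,"claw":100}
    - {"ax":0,"ay":0,"az":0,"x":0,"y":0,"z":0,"claw":100}
    - {"ax":0,"ay":0,"az":0,"x":0,"y":0,"z":0,"claw":100}
    - {"ax":0,"ay":0,"az":0,"x":0,"y":0,"z":0,"claw":100}
    - {"ax":0,"ay":0,"az":0,"x":0,"y":0,"z":0,"claw":100}
    - {"ax":0,"ay":0,"az":0,"x":0,"y":0,"z":0,"claw":100}
    - {"ax":0,"ay":0,"az":0,"x":0,"y":0,"z":0,"claw":100}

```text
t: 9.0
position: [0.4567, 0.3777, 0.0483]
ee_rot: [3.071, 0.661, -0.0]
contact_force: [1.0, -0.1, 0.7]
grip_width: 0.607
finger_force: 0.0
```

```bash
python3 - <<'E'
from m import *
wcap("w7",.075,(.457,.372))
s=monitor.get_state(); R=Ro.from_rotvec(s["ee_rot"]).as_matrix(); p=s["position"]; print(p)
for n in("wrist","side"):
    a,d=imaging.snapshot(n); P=cloud(n,d); Q=(P-p)@R*1000
    k=(d>0)&(abs(Q[...,0])<15)&(abs(Q[...,1])<55)&(P[...,2]>.035)&(a.max(-1)<60)
    for sg in(-1,1):
        kk=k&(Q[...,1]*sg>10); q=Q[kk]
        if len(q): print(n,sg,kk.sum(),"lowest world z",np.sort(P[kk][:,2])[:200:25].round(3),"y range",np.percentile(q[:,1],[2,98]).round(0))
E
```

```text
t 9.0 q [-0.54  0.68 -0.31  1.78  0.29  0.73 -2.15] F [ 1.  -0.1  0.7] w 0.607 ff 0.0
cap px [282. 267.] world [456.4 377.7] r 11.7 z 0.0755 med [0.4578 0.378 ]
[0.45672344 0.3777446  0.04829048]
wrist -1 5089 lowest world z [0.035 0.043 0.076 0.078 0.079 0.08  0.081 0.081] y range [-50. -28.]
wrist 1 4197 lowest world z [0.076 0.079 0.08  0.081 0.082 0.083 0.084 0.084] y range [25. 40.]
side -1 5293 lowest world z [0.078 0.084 0.087 0.09  0.093 0.095 0.099 0.102] y range [-54. -32.]
side 1 551 lowest world z [0.077 0.081 0.084 0.087 0.09  0.093 0.096 0.099] y range [26. 42.]
```

The fingertips really sit about 29 mm above the reported TCP (both cameras agree), so they closed just over the cap. I'll go 29 mm lower.

step_arm:
  rows:
    - {"ax":0,"ay":0,"az":0,"x":0,"y":0,"z":15,"claw":100}
    - {"ax":0,"ay":0,"az":0,"x":0,"y":0,"z":13,"claw":100}
    - {"ax":0,"ay":0,"az":0,"x":0,"y":0,"z":0,"claw":140}
    - {"ax":0,"ay":0,"az":0,"x":0,"y":0,"z":0,"claw":255}
    - {"ax":0,"ay":0,"az":0,"x":0,"y":0,"z":0,"claw":255}
    - {"ax":0,"ay":0,"az":0,"x":0,"y":0,"z":0,"claw":255}
    - {"ax":0,"ay":0,"az":0,"x":0,"y":0,"z":0,"claw":255}
    - {"ax":0,"ay":0,"az":0,"x":0,"y":0,"z":0,"claw":255}
    - {"ax":0,"ay":0,"az":0,"x":0,"y":0,"z":0,"claw":255}
    - {"ax":0,"ay":0,"az":0,"x":0,"y":0,"z":0,"claw":255}
  newtons: 20

```text
t: 9.98
position: [0.4571, 0.378, 0.0208]
ee_rot: [-3.071, -0.661, -0.001]
contact_force: [-0.9, -0.2, 3.1]
grip_width: 0.263
finger_force: 19.9
```

step_arm:
  rows:
    - {"ax":0,"ay":0,"az":0,"x":0,"y":0,"z":-5,"claw":255}
    - {"ax":0,"ay":0,"az":0,"x":0,"y":0,"z":-15,"claw":255}
    - {"ax":0,"ay":0,"az":6.2,"x":0,"y":0,"z":-30,"claw":255}
    - {"ax":0,"ay":0,"az":6.2,"x":0,"y":0,"z":-35,"claw":255}
    - {"ax":0,"ay":0,"az":6.2,"x":0,"y":0,"z":-35,"claw":255}
    - {"ax":0,"ay":0,"az":6.2,"x":0,"y":0,"z":-20,"claw":255}
    - {"ax":0,"ay":0,"az":6.2,"x":0,"y":0,"z":0,"claw":255}
    - {"ax":0,"ay":0,"az":0,"x":5,"y":19,"z":0,"claw":255}
    - {"ax":0,"ay":0,"az":0,"x":9.8,"y":37.4,"z":0,"claw":255}
    - {"ax":0,"ay":0,"az":0,"x":9.8,"y":37.4,"z":0,"claw":255}

```text
t: 10.82
position: [0.4695, 0.282, 0.1606]
ee_rot: [-3.136, 0.178, -0.0]
contact_force: [1.4, -0.3, -0.0]
grip_width: 0.264
finger_force: 20.0
```

step_arm:
  rows:
    - {"ax":0,"ay":0,"az":0,"x":9.8,"y":37.4,"z":0,"claw":255}
    - {"ax":0,"ay":0,"az":0,"x":9.8,"y":37.4,"z":0,"claw":255}
    - {"ax":0,"ay":0,"az":0,"x":9.8,"y":37.4,"z":0,"claw":255}
    - {"ax":0,"ay":0,"az":0,"x":9.8,"y":37.4,"z":0,"claw":255}
    - {"ax":0,"ay":0,"az":0,"x":9.8,"y":37.4,"z":0,"claw":255}
    - {"ax":0,"ay":0,"az":0,"x":9.8,"y":37.4,"z":0,"claw":255}
    - {"ax":0,"ay":0,"az":0,"x":9.8,"y":37.4,"z":0,"claw":255}
    - {"ax":0,"ay":0,"az":0,"x":9.8,"y":37.4,"z":0,"claw":255}
    - {"ax":0,"ay":0,"az":0,"x":9.8,"y":37.4,"z":0,"claw":255}
    - {"ax":0,"ay":0,"az":0,"x":9.8,"y":37.4,"z":0,"claw":255}

```text
t: 11.65
position: [0.5234, -0.103, 0.1606]
ee_rot: [-3.136, 0.184, 0.0]
contact_force: [0.6, 0.9, -0.9]
grip_width: 0.265
finger_force: 20.0
```

step_arm:
  rows:
    - {"ax":0,"ay":0,"az":0,"x":9.8,"y":37.4,"z":0,"claw":255}
    - {"ax":0,"ay":0,"az":0,"x":9.8,"y":37.4,"z":0,"claw":255}
    - {"ax":0,"ay":0,"az":0,"x":5,"y":19,"z":0,"claw":255}
    - {"ax":0,"ay":0,"az":0,"x":0,"y":0,"z":20,"claw":255}
    - {"ax":0,"ay":0,"az":0,"x":0,"y":0,"z":20,"claw":255}
    - {"ax":0,"ay":0,"az":0,"x":0,"y":0,"z":10,"claw":255}
    - {"ax":0,"ay":0,"az":0,"x":0,"y":0,"z":0,"claw":255}
    - {"ax":0,"ay":0,"az":0,"x":0,"y":0,"z":0,"claw":255}
    - {"ax":0,"ay":0,"az":0,"x":0,"y":0,"z":0,"claw":255}
    - {"ax":0,"ay":0,"az":0,"x":0,"y":0,"z":0,"claw":255}

```text
t: 12.48
position: [0.5381, -0.1971, 0.1115]
ee_rot: [3.136, -0.183, 0.003]
contact_force: [-0.1, 0.1, 0.2]
grip_width: 0.261
finger_force: 20.0
```

```bash
cat >> m.py <<'E'
def rings(n,show=None):
    a,d=imaging.snapshot(n); P=cloud(n,d); out={}
    if show: save(show,a)
    for t,ro in[("holder_large",.047),("holder_medium",.0385),("holder_small",.03)]:
        for m in imaging.masks_of(n,t)[:2]:
            k=m["mask"]&(abs(P[...,2]-.0215)<.005)&(d>0); q=P[k][:,:2]
            if len(q)<30: continue
            # robust circle fit: centre c with ring band (ro-5mm..ro)
            from scipy.optimize import least_squares
            r=least_squares(lambda c:np.hypot(*(q-c).T)-(ro-.0025),q.mean(0),loss="soft_l1",f_scale=.003)
            print(n,t,round(float(m["score"]),2),"centre",r.x.round(4),"n",k.sum(),"med|res|",np.median(abs(r.fun)).round(4),"rect",np.round(m["rect"]))
E
python3 - <<'E'
from m import *
s=monitor.get_state(); print(s["t"],s["joint_positions"].round(2),s["grip_width"],s["finger_force"])
rings("wrist","w8"); rings("top"); go((.538,-.196,.0255),yaw=-6.7)
E
```

```text
12.4833 [ 0.32  0.53 -0.07  1.82  0.05  0.78 -1.46] 0.2605182942582025 19.973644050769508
wrist holder_large 0.55 centre [ 0.6334 -0.2064] n 2545 med|res| 0.0014 rect [278.  90. 119. 129.]
wrist holder_large 0.35 centre [ 0.6335 -0.2067] n 4154 med|res| 0.0221 rect [279. 181. 149. 362.]
wrist holder_small 0.81 centre [ 0.5381 -0.1951] n 829 med|res| 0.0013 rect [278. 204.  69.  56.]
top holder_large 0.7 centre [ 0.6339 -0.2084] n 171 med|res| 0.0013 rect [397. 167.  37.  42.]
top holder_medium 0.61 centre [ 0.4421 -0.1852] n 200 med|res| 0.0012 rect [385. 250.  33.  29.]
top holder_small 0.56 centre [ 0.5383 -0.1967] n 70 med|res| 0.0012 rect [391. 208.  22.  22.]
pos [ 0.5373 -0.1972  0.1104] yaw -6.72 tilt 0.01 shift mm [ 0.6 -1.3 84.9] rows@40 2.12 az -0.02
```

View pics/w8.png

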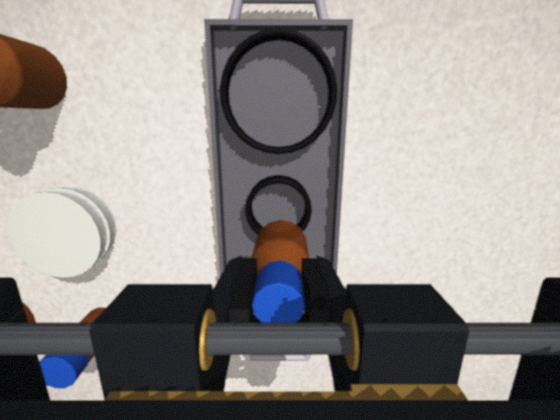

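step_arm:
  rows:
    - {"ax":0,"ay":0,"az":0,"x":0.4,"y":-1.5,"z":20,"claw":255}
    - {"ax":0,"ay":0,"az":0,"x":0,"y":0,"z":20,"claw":255}
    - {"ax":0,"ay":0,"az":0,"x":0,"y":0,"z":20,"claw":255}
    - {"ax":0,"ay":0,"az":0,"x":0,"y":0,"z":12,"claw":255}
    - {"ax":0,"ay":0,"az":0,"x":0,"y":0,"z":8,"claw":255}
    - {"ax":0,"ay":0,"az":0,"x":0,"y":0,"z":4,"claw":255}
    - {"ax":0,"ay":0,"az":0,"x":0,"y":0,"z":1,"claw":255}
    - {"ax":0,"ay":0,"az":0,"x":0,"y":0,"z":0,"claw":255}
    - {"ax":0,"ay":0,"az":0,"x":0,"y":0,"z":0,"claw":255}
    - {"ax":0,"ay":0,"az":0,"x":0,"y":0,"z":0,"claw":255}

```text
t: 13.72
position: [0.5385, -0.196, 0.0261]
ee_rot: [3.136, -0.184, 0.002]
contact_force: [0.5, 0.9, -1.8]
grip_width: 0.266
finger_force: 20.0
```

step_arm:
  rows:
    - {"ax":0,"ay":0,"az":0,"x":0,"y":0,"z":1.2,"claw":255}
    - {"ax":0,"ay":0,"az":0,"x":0,"y":0,"z":0,"claw":255}
    - {"ax":0,"ay":0,"az":0,"x":0,"y":0,"z":0,"claw":170}
    - {"ax":0,"ay":0,"az":0,"x":0,"y":0,"z":0,"claw":140}
    - {"ax":0,"ay":0,"az":0,"x":0,"y":0,"z":0,"claw":100}
    - {"ax":0,"ay":0,"az":0,"x":0,"y":0,"z":0,"claw":80}
    - {"ax":0,"ay":0,"az":0,"x":0,"y":0,"z":0,"claw":80}
    - {"ax":0,"ay":0,"az":0,"x":0,"y":0,"z":0,"claw":80}
    - {"ax":0,"ay":0,"az":0,"x":0,"y":0,"z":0,"claw":80}
    - {"ax":0,"ay":0,"az":0,"x":0,"y":0,"z":-5,"claw":80}

```text
t: 14.55
position: [0.537, -0.1955, 0.0285]
ee_rot: [-3.136, 0.184, 0.003]
contact_force: [-0.4, 0.1, 0.3]
grip_width: 0.688
finger_force: 0.0
```

```bash
python3 - <<'E'
from m import *
wcap("w9",.079,(.538,-.196)); p=monitor.get_state()["position"]
go((.671,-.005,.16),pos=(.538,-.1955,.16))
E
```

```text
t 14.55 q [ 0.32  0.66 -0.06  1.85  0.06  0.63 -1.47] F [-0.4  0.1  0.3] w 0.688 ff 0.0
cap px [282. 290.] world [ 537.  -195.8] r 12.4 z 0.0808 med [ 0.5395 -0.1961]
pos [ 0.538  -0.1955  0.16  ] yaw -6.72 tilt 0.01 shift mm [ 109.8 -204.7    0. ] rows@40 5.81
```

step_arm:
  rows:
    - {"ax":0,"ay":0,"az":0,"x":0,"y":0,"z":-20,"claw":60}
    - {"ax":0,"ay":0,"az":0,"x":0,"y":0,"z":-35,"claw":60}
    - {"ax":0,"ay":0,"az":0,"x":0,"y":0,"z":-40,"claw":60}
    - {"ax":0,"ay":0,"az":0,"x":0,"y":0,"z":-37,"claw":60}
    - {"ax":0,"ay":0,"az":0,"x":18.3,"y":-34.1,"z":0,"claw":60}
    - {"ax":0,"ay":0,"az":0,"x":18.3,"y":-34.1,"z":0,"claw":60}
    - {"ax":0,"ay":0,"az":0,"x":18.3,"y":-34.1,"z":0,"claw":60}
    - {"ax":0,"ay":0,"az":0,"x":18.3,"y":-34.1,"z":0,"claw":60}
    - {"ax":0,"ay":0,"az":0,"x":18.3,"y":-34.1,"z":0,"claw":60}
    - {"ax":0,"ay":0,"az":0,"x":18.3,"y":-34.1,"z":0,"claw":60}

```text
t: 15.43
position: [0.6716, -0.0037, 0.1615]
ee_rot: [3.136, -0.184, 0.001]
contact_force: [0.3, -0.7, 0.2]
grip_width: 0.768
finger_force: 0.0
```

step_arm:
  rows:
    - {"ax":0,"ay":0,"az":0,"x":0,"y":0,"z":0,"claw":60}
    - {"ax":0,"ay":0,"az":0,"x":0,"y":0,"z":0,"claw":60}
    - {"ax":0,"ay":0,"az":0,"x":0,"y":0,"z":0,"claw":60}
    - {"ax":0,"ay":0,"az":0,"x":0,"y":0,"z":0,"claw":60}
    - {"ax":0,"ay":0,"az":0,"x":0,"y":0,"z":0,"claw":60}
    - {"ax":0,"ay":0,"az":0,"x":0,"y":0,"z":0,"claw":60}
    - {"ax":0,"ay":0,"az":0,"x":0,"y":0,"z":0,"claw":60}
    - {"ax":0,"ay":0,"az":0,"x":0,"y":0,"z":0,"claw":60}
    - {"ax":0,"ay":0,"az":0,"x":0,"y":0,"z":0,"claw":60}
    - {"ax":0,"ay":0,"az":0,"x":0,"y":0,"z":0,"claw":60}

```text
t: 16.27
position: [0.6708, -0.0055, 0.1611]
ee_rot: [3.136, -0.184, 0.0]
contact_force: [-0.3, -0.2, 0.2]
grip_width: 0.765
finger_force: 0.0
```

```bash
python3 - <<'E'
from m import *
wcap("w10",.09,(.671,-.006)); go((.671,-.006,.035))
E
```

```text
t 16.27 q [ 0.    0.63 -0.09  1.52  0.06  1.   -1.79] F [-0.3 -0.2  0.2] w 0.765 ff 0.0
cap px [280. 211.] world [672.8  -5.5] r 16.8 z 0.0905 med [ 0.6739 -0.0056]
pos [ 0.6708 -0.0054  0.1611] yaw -6.72 tilt 0.0 shift mm [  0.3   0.6 126.1] rows@40 3.15
```

View pics/w10.png

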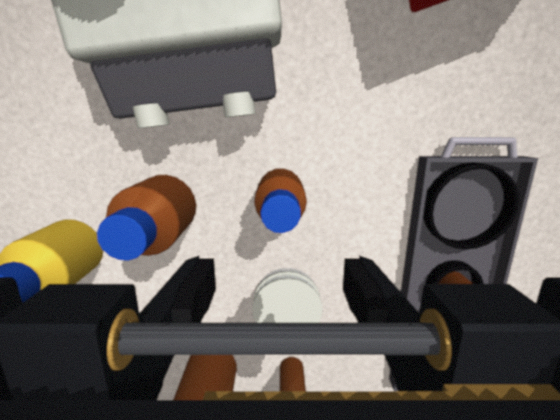

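step_arm:
  rows:
    - {"ax":0,"ay":0,"az":0,"x":2,"y":-0.2,"z":40,"claw":60}
    - {"ax":0,"ay":0,"az":0,"x":0,"y":0,"z":40,"claw":60}
    - {"ax":0,"ay":0,"az":0,"x":0,"y":0,"z":30,"claw":60}
    - {"ax":0,"ay":0,"az":0,"x":0,"y":0,"z":16,"claw":60}
    - {"ax":0,"ay":0,"az":0,"x":0,"y":0,"z":0,"claw":60}
    - {"ax":0,"ay":0,"az":0,"x":0,"y":0,"z":0,"claw":120}
    - {"ax":0,"ay":0,"az":0,"x":0,"y":0,"z":0,"claw":255}
    - {"ax":0,"ay":0,"az":0,"x":0,"y":0,"z":0,"claw":255}
    - {"ax":0,"ay":0,"az":0,"x":0,"y":0,"z":0,"claw":255}
    - {"ax":0,"ay":0,"az":0,"x":0,"y":0,"z":0,"claw":255}
  newtons: 25

```text
t: 17.15
position: [0.6737, -0.0055, 0.0365]
ee_rot: [-3.136, 0.184, -0.003]
contact_force: [-0.5, -0.7, -0.1]
grip_width: 0.412
finger_force: 0.3
```

step_arm:
  rows:
    - {"ax":0,"ay":0,"az":0,"x":0,"y":0,"z":0,"claw":255}
    - {"ax":0,"ay":0,"az":0,"x":0,"y":0,"z":0,"claw":255}
    - {"ax":0,"ay":0,"az":0,"x":0,"y":0,"z":0,"claw":255}
    - {"ax":0,"ay":0,"az":0,"x":0,"y":0,"z":0,"claw":255}
    - {"ax":0,"ay":0,"az":0,"x":0,"y":0,"z":0,"claw":255}
    - {"ax":0,"ay":0,"az":0,"x":0,"y":0,"z":0,"claw":255}
    - {"ax":0,"ay":0,"az":0,"x":0,"y":0,"z":0,"claw":255}
    - {"ax":0,"ay":0,"az":0,"x":0,"y":0,"z":0,"claw":255}
    - {"ax":0,"ay":0,"az":0,"x":0,"y":0,"z":0,"claw":255}
    - {"ax":0,"ay":0,"az":0,"x":0,"y":0,"z":0,"claw":255}

```text
t: 17.98
position: [0.6738, -0.0058, 0.0362]
ee_rot: [3.136, -0.184, 0.003]
contact_force: [-0.0, -1.8, 5.7]
grip_width: 0.379
finger_force: 24.9
```

```bash
python3 - <<'E'
from m import *
s=monitor.get_state();print(s["position"],s["grip_width"]*88,s["finger_force"])
p=s["position"]; go((.442,-.1842,.175),pos=(p[0],p[1],.175))
E
```

```text
[ 0.67377211 -0.00577525  0.03621406] 33.31951812820397 24.942676406353712
pos [ 0.6738 -0.0058  0.175 ] yaw -6.73 tilt 0.11 shift mm [-209.3  204.4   -0.4] rows@40 7.31
```

step_arm:
  rows:
    - {"ax":0,"ay":0,"az":0,"x":0,"y":0,"z":-5,"claw":255}
    - {"ax":0,"ay":0,"az":0,"x":0,"y":0,"z":-15,"claw":255}
    - {"ax":0,"ay":0,"az":0,"x":0,"y":0,"z":-35,"claw":255}
    - {"ax":0,"ay":0,"az":0,"x":0,"y":0,"z":-40,"claw":255}
    - {"ax":0,"ay":0,"az":0,"x":0,"y":0,"z":-30,"claw":255}
    - {"ax":0,"ay":0,"az":0,"x":-13,"y":12.8,"z":-15,"claw":255}
    - {"ax":0,"ay":0,"az":0,"x":-26.1,"y":25.6,"z":0,"claw":255}
    - {"ax":0,"ay":0,"az":0,"x":-26.1,"y":25.6,"z":0,"claw":255}
    - {"ax":0,"ay":0,"az":0,"x":-26.1,"y":25.6,"z":0,"claw":255}
    - {"ax":0,"ay":0,"az":0,"x":-26.1,"y":25.6,"z":0,"claw":255}

```text
t: 18.82
position: [0.5411, -0.1068, 0.176]
ee_rot: [3.136, -0.183, 0.001]
contact_force: [0.5, -1.1, -1.3]
grip_width: 0.375
finger_force: 25.0
```

step_arm:
  rows:
    - {"ax":0,"ay":0,"az":0,"x":-26.1,"y":25.6,"z":0,"claw":255}
    - {"ax":0,"ay":0,"az":0,"x":-26.1,"y":25.6,"z":0,"claw":255}
    - {"ax":0,"ay":0,"az":0,"x":-26.1,"y":25.6,"z":0,"claw":255}
    - {"ax":0,"ay":0,"az":0,"x":-13,"y":12.6,"z":0,"claw":255}
    - {"ax":0,"ay":0,"az":0,"x":0,"y":0,"z":25,"claw":255}
    - {"ax":0,"ay":0,"az":0,"x":0,"y":0,"z":25,"claw":255}
    - {"ax":0,"ay":0,"az":0,"x":0,"y":0,"z":0,"claw":255}
    - {"ax":0,"ay":0,"az":0,"x":0,"y":0,"z":0,"claw":255}
    - {"ax":0,"ay":0,"az":0,"x":0,"y":0,"z":0,"claw":255}
    - {"ax":0,"ay":0,"az":0,"x":0,"y":0,"z":0,"claw":255}

```text
t: 19.65
position: [0.4428, -0.1843, 0.1266]
ee_rot: [3.136, -0.183, 0.003]
contact_force: [0.1, -0.2, -0.5]
grip_width: 0.371
finger_force: 25.0
```

```bash
python3 - <<'E'
from m import *
s=monitor.get_state(); print(s["t"],s["joint_positions"].round(2),s["grip_width"]*88,s["finger_force"])
rings("wrist","w11"); go((.4423,-.184,.04),yaw=-6.7)
E
```

```text
19.65 [ 0.35  0.37 -0.06  2.05  0.03  0.72 -1.42] 32.651474631977784 24.986438490450382
wrist holder_large 0.78 centre [ 0.6332 -0.2064] n 882 med|res| 0.0014 rect [279.  16. 102.  33.]
wrist holder_medium 0.69 centre [ 0.4415 -0.1835] n 838 med|res| 0.0013 rect [280. 195.  80.  57.]
wrist holder_small 0.91 centre [ 0.5371 -0.1949] n 1222 med|res| 0.0012 rect [279.  98.  70.  76.]
pos [ 0.4421 -0.1843  0.1258] yaw -6.7 tilt 0.07 shift mm [ 0.  -0.3 85.8] rows@40 2.15 az -0.00
```

View pics/w11.png

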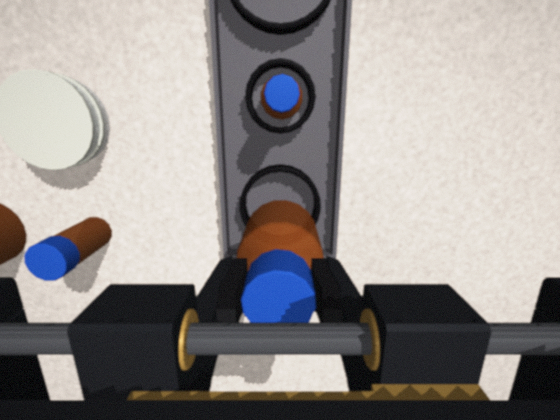

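step_arm:
  rows:
    - {"ax":0,"ay":0,"az":0,"x":-0.5,"y":-0.5,"z":20,"claw":255}
    - {"ax":0,"ay":0,"az":0,"x":0,"y":0,"z":20,"claw":255}
    - {"ax":0,"ay":0,"az":0,"x":0,"y":0,"z":20,"claw":255}
    - {"ax":0,"ay":0,"az":0,"x":0,"y":0,"z":12,"claw":255}
    - {"ax":0,"ay":0,"az":0,"x":0,"y":0,"z":8,"claw":255}
    - {"ax":0,"ay":0,"az":0,"x":0,"y":0,"z":4,"claw":255}
    - {"ax":0,"ay":0,"az":0,"x":0,"y":0,"z":1,"claw":255}
    - {"ax":0,"ay":0,"az":0,"x":0,"y":0,"z":0,"claw":255}
    - {"ax":0,"ay":0,"az":0,"x":0,"y":0,"z":0,"claw":255}
    - {"ax":0,"ay":0,"az":0,"x":0,"y":0,"z":0,"claw":255}

```text
t: 20.68
position: [0.4416, -0.1839, 0.0407]
ee_rot: [3.136, -0.184, 0.002]
contact_force: [0.7, 0.5, -1.9]
grip_width: 0.376
finger_force: 25.0
```

step_arm:
  rows:
    - {"ax":0,"ay":0,"az":0,"x":0,"y":0,"z":0.7,"claw":255}
    - {"ax":0,"ay":0,"az":0,"x":0,"y":0,"z":0,"claw":150}
    - {"ax":0,"ay":0,"az":0,"x":0,"y":0,"z":0,"claw":130}
    - {"ax":0,"ay":0,"az":0,"x":0,"y":0,"z":0,"claw":90}
    - {"ax":0,"ay":0,"az":0,"x":0,"y":0,"z":0,"claw":60}
    - {"ax":0,"ay":0,"az":0,"x":0,"y":0,"z":0,"claw":60}
    - {"ax":0,"ay":0,"az":0,"x":0,"y":0,"z":0,"claw":60}
    - {"ax":0,"ay":0,"az":0,"x":0,"y":0,"z":0,"claw":60}
    - {"ax":0,"ay":0,"az":0,"x":0,"y":0,"z":-5,"claw":60}
    - {"ax":0,"ay":0,"az":0,"x":0,"y":0,"z":-15,"claw":60}

```text
t: 21.52
position: [0.4398, -0.1831, 0.0585]
ee_rot: [-3.135, 0.184, 0.005]
contact_force: [0.1, 0.3, 0.0]
grip_width: 0.761
finger_force: 0.0
```

step_arm:
  rows:
    - {"ax":0,"ay":0,"az":0,"x":0,"y":0,"z":-40,"claw":60}
    - {"ax":0,"ay":0,"az":0,"x":0,"y":0,"z":-40,"claw":60}
    - {"ax":0,"ay":0,"az":0,"x":0,"y":0,"z":-40,"claw":60}
    - {"ax":0,"ay":0,"az":0,"x":19.4,"y":-33,"z":0,"claw":60}
    - {"ax":0,"ay":0,"az":0,"x":19.4,"y":-33,"z":0,"claw":60}
    - {"ax":0,"ay":0,"az":0,"x":19.4,"y":-33,"z":0,"claw":60}
    - {"ax":0,"ay":0,"az":0,"x":19.4,"y":-33,"z":0,"claw":60}
    - {"ax":0,"ay":0,"az":0,"x":19.4,"y":-33,"z":0,"claw":60}
    - {"ax":0,"ay":0,"az":0,"x":19.4,"y":-33,"z":0,"claw":60}
    - {"ax":0,"ay":0,"az":0,"x":19.4,"y":-33,"z":0,"claw":60}

```text
t: 22.35
position: [0.6038, 0.0314, 0.1798]
ee_rot: [3.136, -0.184, 0.0]
contact_force: [1.4, -0.5, -0.5]
grip_width: 0.77
finger_force: 0.0
```

step_arm:
  rows:
    - {"ax":0,"ay":0,"az":0,"x":19.4,"y":-33,"z":0,"claw":60}
    - {"ax":0,"ay":0,"az":0,"x":19.4,"y":-33,"z":0,"claw":60}
    - {"ax":0,"ay":0,"az":0,"x":19.4,"y":-33,"z":0,"claw":60}
    - {"ax":0,"ay":0,"az":0,"x":0,"y":0,"z":0,"claw":60}
    - {"ax":0,"ay":0,"az":0,"x":0,"y":0,"z":0,"claw":60}
    - {"ax":0,"ay":0,"az":0,"x":0,"y":0,"z":0,"claw":60}
    - {"ax":0,"ay":0,"az":0,"x":0,"y":0,"z":0,"claw":60}
    - {"ax":0,"ay":0,"az":0,"x":0,"y":0,"z":0,"claw":60}
    - {"ax":0,"ay":0,"az":0,"x":0,"y":0,"z":0,"claw":60}
    - {"ax":0,"ay":0,"az":0,"x":0,"y":0,"z":0,"claw":60}

```text
t: 23.18
position: [0.6723, 0.1204, 0.1797]
ee_rot: [3.136, -0.186, 0.0]
contact_force: [0.4, 0.7, 0.2]
grip_width: 0.764
finger_force: 0.0
```

```bash
python3 - <<'E'
from m import *
wcap("w12",.105,(.671,.12)); go((.671,.12,.05))
E
```

```text
t 23.18 q [-0.16  0.63 -0.13  1.46  0.09  1.06 -2.  ] F [0.4 0.7 0.2] w 0.764 ff 0.0
cap px [278. 212.] world [672.6 122.7] r 19.7 z 0.1055 med [0.6737 0.1228]
pos [0.6723 0.1207 0.1797] yaw -6.77 tilt 0.01 shift mm [ -1.3   0.8 129.7] rows@40 3.24
```

View pics/w12.png

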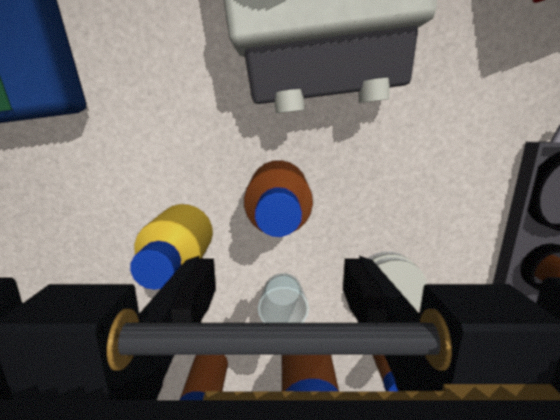

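step_arm:
  rows:
    - {"ax":0,"ay":0,"az":0,"x":0.2,"y":-2,"z":40,"claw":60}
    - {"ax":0,"ay":0,"az":0,"x":0,"y":0,"z":40,"claw":60}
    - {"ax":0,"ay":0,"az":0,"x":0,"y":0,"z":34,"claw":60}
    - {"ax":0,"ay":0,"az":0,"x":0,"y":0,"z":18,"claw":60}
    - {"ax":0,"ay":0,"az":0,"x":0,"y":0,"z":0,"claw":60}
    - {"ax":0,"ay":0,"az":0,"x":0,"y":0,"z":0,"claw":110}
    - {"ax":0,"ay":0,"az":0,"x":0,"y":0,"z":0,"claw":255}
    - {"ax":0,"ay":0,"az":0,"x":0,"y":0,"z":0,"claw":255}
    - {"ax":0,"ay":0,"az":0,"x":0,"y":0,"z":0,"claw":255}
    - {"ax":0,"ay":0,"az":0,"x":0,"y":0,"z":0,"claw":255}
  newtons: 25

```text
t: 24.07
position: [0.6742, 0.1226, 0.0493]
ee_rot: [3.136, -0.185, 0.005]
contact_force: [-0.3, -2.5, 4.8]
grip_width: 0.444
finger_force: 25.4
```

step_arm:
  rows:
    - {"ax":0,"ay":0,"az":0,"x":0,"y":0,"z":0,"claw":255}
    - {"ax":0,"ay":0,"az":0,"x":0,"y":0,"z":0,"claw":255}
    - {"ax":0,"ay":0,"az":0,"x":0,"y":0,"z":0,"claw":255}
    - {"ax":0,"ay":0,"az":0,"x":0,"y":0,"z":0,"claw":255}
    - {"ax":0,"ay":0,"az":0,"x":0,"y":0,"z":0,"claw":255}
    - {"ax":0,"ay":0,"az":0,"x":0,"y":0,"z":0,"claw":255}
    - {"ax":0,"ay":0,"az":0,"x":0,"y":0,"z":0,"claw":255}
    - {"ax":0,"ay":0,"az":0,"x":0,"y":0,"z":0,"claw":255}
    - {"ax":0,"ay":0,"az":0,"x":0,"y":0,"z":0,"claw":255}
    - {"ax":0,"ay":0,"az":0,"x":0,"y":0,"z":0,"claw":255}

```text
t: 24.9
position: [0.6743, 0.1226, 0.0493]
ee_rot: [3.136, -0.185, 0.005]
contact_force: [-0.6, -2.9, 7.0]
grip_width: 0.446
finger_force: 25.4
```

```bash
python3 - <<'E'
from m import *
s=monitor.get_state();p=s["position"];print(p,s["grip_width"]*88,s["finger_force"])
go((.6333,-.2066,.19),pos=(p[0],p[1],.19))
E
```

```text
[0.67432963 0.1225936  0.04926318] 39.24759659983647 25.412847192201298
pos [0.6743 0.1226 0.19  ] yaw -6.76 tilt 0.17 shift mm [ -2.  331.7   0. ] rows@40 8.29
```

step_arm:
  rows:
    - {"ax":0,"ay":0,"az":0,"x":0,"y":0,"z":-5,"claw":255}
    - {"ax":0,"ay":0,"az":0,"x":0,"y":0,"z":-15,"claw":255}
    - {"ax":0,"ay":0,"az":0,"x":0,"y":0,"z":-35,"claw":255}
    - {"ax":0,"ay":0,"az":0,"x":0,"y":0,"z":-40,"claw":255}
    - {"ax":0,"ay":0,"az":0,"x":0,"y":0,"z":-15,"claw":255}
    - {"ax":0,"ay":0,"az":0,"x":0,"y":18.7,"z":0,"claw":255}
    - {"ax":0,"ay":0,"az":0,"x":0,"y":36.8,"z":0,"claw":255}
    - {"ax":0,"ay":0,"az":0,"x":0,"y":36.8,"z":0,"claw":255}
    - {"ax":0,"ay":0,"az":0,"x":0,"y":36.8,"z":0,"claw":255}
    - {"ax":0,"ay":0,"az":0,"x":0,"y":36.8,"z":0,"claw":255}

```text
t: 25.73
position: [0.6529, -0.0425, 0.1584]
ee_rot: [-3.136, 0.183, -0.0]
contact_force: [0.8, -1.2, -1.4]
grip_width: 0.443
finger_force: 25.4
```

step_arm:
  rows:
    - {"ax":0,"ay":0,"az":0,"x":-1,"y":36.8,"z":0,"claw":255}
    - {"ax":0,"ay":0,"az":0,"x":-1,"y":36.8,"z":0,"claw":255}
    - {"ax":0,"ay":0,"az":0,"x":0,"y":36.8,"z":0,"claw":255}
    - {"ax":0,"ay":0,"az":0,"x":0,"y":36.8,"z":0,"claw":255}
    - {"ax":0,"ay":0,"az":0,"x":0,"y":18.7,"z":0,"claw":255}
    - {"ax":0,"ay":0,"az":0,"x":0,"y":0,"z":20,"claw":255}
    - {"ax":0,"ay":0,"az":0,"x":0,"y":0,"z":0,"claw":255}
    - {"ax":0,"ay":0,"az":0,"x":0,"y":0,"z":0,"claw":255}
    - {"ax":0,"ay":0,"az":0,"x":0,"y":0,"z":0,"claw":255}
    - {"ax":0,"ay":0,"az":0,"x":0,"y":0,"z":0,"claw":255}

```text
t: 26.57
position: [0.633, -0.2043, 0.1385]
ee_rot: [-3.136, 0.181, -0.002]
contact_force: [0.9, 0.7, -2.1]
grip_width: 0.447
finger_force: 25.4
```

```bash
python3 - <<'E'
from m import *
s=monitor.get_state(); print(s["t"],s["grip_width"]*88,s["finger_force"])
rings("wrist","w13"); go((.6333,-.2066,.054),yaw=-6.7)
E
```

```text
26.5667 39.327778605786314 25.385168275533943
wrist holder_large 0.81 centre [ 0.6339 -0.2067] n 889 med|res| 0.0012 rect [284. 185.  98.  65.]
wrist holder_medium 0.73 centre [ 0.4438 -0.1841] n 234 med|res| 0.0012 rect [282. 367.  61.  25.]
pos [ 0.6325 -0.2054  0.138 ] yaw -6.66 tilt 0.04 shift mm [ 0.9  1.1 84. ] rows@40 2.1 az 0.04
```

View pics/w13.png

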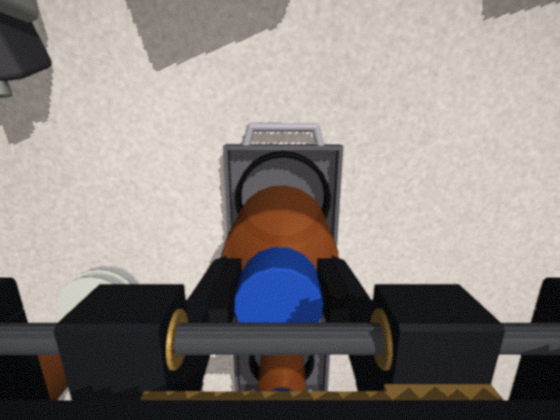

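step_arm:
  rows:
    - {"ax":0,"ay":0,"az":0,"x":0.7,"y":1.6,"z":20,"claw":255}
    - {"ax":0,"ay":0,"az":0,"x":0,"y":0,"z":20,"claw":255}
    - {"ax":0,"ay":0,"az":0,"x":0,"y":0,"z":20,"claw":255}
    - {"ax":0,"ay":0,"az":0,"x":0,"y":0,"z":12,"claw":255}
    - {"ax":0,"ay":0,"az":0,"x":0,"y":0,"z":7,"claw":255}
    - {"ax":0,"ay":0,"az":0,"x":0,"y":0,"z":3.5,"claw":255}
    - {"ax":0,"ay":0,"az":0,"x":0,"y":0,"z":1,"claw":255}
    - {"ax":0,"ay":0,"az":0,"x":0,"y":0,"z":0,"claw":255}
    - {"ax":0,"ay":0,"az":0,"x":0,"y":0,"z":0,"claw":255}
    - {"ax":0,"ay":0,"az":0,"x":0,"y":0,"z":0,"claw":255}

```text
t: 27.6
position: [0.6333, -0.2079, 0.0549]
ee_rot: [3.136, -0.184, 0.002]
contact_force: [0.1, 0.6, -3.4]
grip_width: 0.447
finger_force: 25.4
```

step_arm:
  rows:
    - {"ax":0,"ay":0,"az":0,"x":0,"y":0,"z":1.0,"claw":255}
    - {"ax":0,"ay":0,"az":0,"x":0,"y":0,"z":0,"claw":255}
    - {"ax":0,"ay":0,"az":0,"x":0,"y":0,"z":0,"claw":125}
    - {"ax":0,"ay":0,"az":0,"x":0,"y":0,"z":0,"claw":100}
    - {"ax":0,"ay":0,"az":0,"x":0,"y":0,"z":0,"claw":60}
    - {"ax":0,"ay":0,"az":0,"x":0,"y":0,"z":0,"claw":60}
    - {"ax":0,"ay":0,"az":0,"x":0,"y":0,"z":0,"claw":60}
    - {"ax":0,"ay":0,"az":0,"x":0,"y":0,"z":0,"claw":60}
    - {"ax":0,"ay":0,"az":0,"x":0,"y":0,"z":-5,"claw":60}
    - {"ax":0,"ay":0,"az":0,"x":0,"y":0,"z":-15,"claw":60}

```text
t: 28.43
position: [0.6308, -0.2071, 0.0715]
ee_rot: [-3.135, 0.184, 0.007]
contact_force: [0.2, 0.4, 0.2]
grip_width: 0.763
finger_force: 0.0
```

step_arm:
  rows:
    - {"ax":0,"ay":0,"az":0,"x":0,"y":0,"z":-40,"claw":60}
    - {"ax":0,"ay":0,"az":0,"x":0,"y":0,"z":-40,"claw":60}
    - {"ax":0,"ay":0,"az":0,"x":0,"y":0,"z":-40,"claw":60}
    - {"ax":0,"ay":0,"az":0,"x":-40,"y":0,"z":0,"claw":60}
    - {"ax":0,"ay":0,"az":0,"x":-40,"y":0,"z":0,"claw":60}
    - {"ax":0,"ay":0,"az":0,"x":-40,"y":0,"z":0,"claw":60}
    - {"ax":0,"ay":0,"az":0,"x":-40,"y":0,"z":0,"claw":60}
    - {"ax":0,"ay":0,"az":0,"x":0,"y":0,"z":-30,"claw":60}
    - {"ax":0,"ay":0,"az":0,"x":0,"y":0,"z":0,"claw":60}
    - {"ax":0,"ay":0,"az":0,"x":0,"y":0,"z":0,"claw":60}

```text
t: 29.27
position: [0.4742, -0.1893, 0.2253]
ee_rot: [3.135, -0.185, 0.006]
contact_force: [1.0, -0.6, 0.0]
grip_width: 0.765
finger_force: 0.0
```

```bash
python3 - <<'E'
from m import *
for z,n in[(.109,(.634,-.207)),(.079,(.538,-.195)),(.094,(.442,-.184))]: wcap("w14",z,n)
a,_=imaging.snapshot("side"); b,_=imaging.snapshot("wrist"); save("f",np.hstack([cv2.resize(a[110:320,130:430],(440,308)),cv2.resize(b[:300,100:450],(359,308))]))
E
```

```text
t 29.27 q [ 0.39  0.28 -0.12  1.89  0.04  0.97 -1.44] F [ 1.  -0.6  0. ] w 0.765 ff 0.0
cap px [280.  20.] world [ 630.5 -207.5] r 19.7 z 0.1087 med [ 0.6285 -0.207 ]
t 29.32 q [ 0.39  0.29 -0.12  1.89  0.04  0.97 -1.44] F [-0.2  0.5 -0.9] w 0.765 ff 0.0
cap px [279. 135.] world [ 536.  -195.4] r 11.6 z 0.0787 med [ 0.5361 -0.1955]
t 29.37 q [ 0.39  0.29 -0.12  1.89  0.04  0.97 -1.44] F [-0.   0.3 -0.8] w 0.767 ff 0.0
cap px [279. 228.] world [ 440.5 -183.6] r 16.8 z 0.094 med [ 0.4417 -0.1836]
```

View pics/f.png

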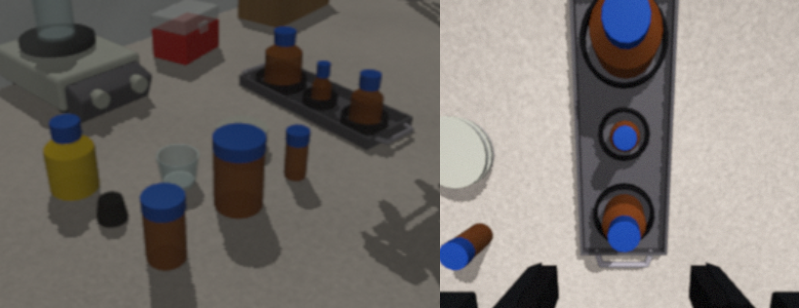

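All three bottles stand upright in their own holders, within 3 mm of centre and at the expected cap heights. The jars are still where they started.

```bash
python3 -c "
from cell import bot
print(bot.hand_in())"
```

```text
the job is handed in; nothing more can be done
None
```

The job is handed in: the large, medium and small necked bottles each stand upright in the holder of their own size, and the three jars are untouched; no verdict came back from the hand-in call.

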